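# Lock the shield box with its hasp and pin

### The job

Secure the grey shield box on the bench: swing its open hasp all the way closed over the staple so it lies along the box's front, then take the locking pin with the flat paddle handle from the stand and put it straight down through the staple's loop until its collar sits on the loop. Leave the pin standing upright there and the hasp closed.

Things in the scene. Friction and masses are not known exactly. Their poses are not given: they have to be found in the camera images.
- pin: Steel pin: 10 mm round shank, 55 mm long, under a collar 40 mm wide, 4 mm thick; on it a flat paddle handle 40 mm long (its x), 12 thick (y), top 36 mm above the origin = centre of collar underside; z up. Upright in a grey stand 75 mm high, 190 x 56, in any of 3 holes 65 mm apart in a row, paddle about along the row. The other two pins have the same collar but a ball or a slim round head.
- staple (a point): Top centre of the staple's loop, a level U of 6 mm steel bar, opening 22 mm wide, 93 mm above the bench, 36 mm out from the fixed grey shield box's front face. x: straight out of that face (away from robot), y: along it, z up. Box 170 deep (x), 260 wide, 130 mm high; its centre is 121 mm to -x and 10 to -y of this point. Pin home: its origin here, within about 8 mm sideways.
- hasp (a joint): Hasp angle, rad: 0 closed at a stop (flat over the staple, pointing to the staple's +y), pi/2 straight out; 0 to 1.9. Stays where left; under 1 N at its end moves it. Upright hinge axis: 30 mm to -x, 60 mm to -y of the staple point. Steel plate 120 mm long from the hinge, 5 thick, 65 to 115 mm above the bench; a slot 40 to 90 mm from the hinge passes over the staple, the end is solid.
- hasp_tab (a point): Centre of the hasp's solid end tab (30 mm long, 50 tall, 5 thick), 105 mm from the hinge axis, 90 mm above the bench. Axes turn with the hasp: y along it away from the hinge, x out of the side to push on (when closed, straight out from the box), z up.
There are look-alikes about, which are no part of the job. Leave any purple look-alike of the pin alone.

How it is judged:
On the way:
1. the hasp is swung closed over the staple, before the pin is in (value of joint hasp below 0.15 rad and horizontal distance between pin and staple above 0.03 m), for 0.2 s.
At the end, for the whole second after the job is handed in: The hasp is closed to within 0.17 rad (10 degrees); the paddle-handled pin stands in the staple's loop, its origin within 15 mm sideways and 8 mm in height of the staple point, upright within 0.2 rad (11 degrees), at rest (value of joint hasp below 0.17 rad and horizontal distance between pin and staple below 0.015 m and z of pin in the frame of staple between -0.008 and 0.008 m and angle between pin's own z axis and vertical below 0.2 rad and linear speed of pin below 0.02 m/s); the robot touches nothing.
It also fails if it takes over 58 s, if anything falls off the work surface, if the arm or the gripper's body presses on something with over 40 N, if the wrist force passes 120 N, or if a joint passes its speed limit or range.

### The arm

A 6-joint arm with a two-finger parallel gripper is mounted at the origin on the work surface. World frame = base frame: x ahead of the robot, y to its left, z up, the work surface at z = 0. Lengths are in m, angles in rad, forces in N, time in s.
With the tool pointing down it reaches from about 0.275 to 0.75 m from the base axis. Payload 10.2 kg.
Tool frame: the origin (TCP) lies between the finger pads; the fingertips stand 14 mm ahead of it and the grasp point (between the pads) lies 5 mm behind it (bot.tips_ahead is the z of the fingertips in the tool frame, in m); z points along the fingers, y is the line along which they close (so a half turn about z gives the same grasp; the last joint's range is limited). The gripper opens to 85 mm and grips with 20 to 120 N. Pads are 22 mm wide; open, the fingers measure 114 mm over their backs; the gripper's body (76 mm by 85 mm) begins 54 mm behind the grasp point. The pads swing forward as they close: fully open they stand 13 mm farther back than shut.
Start: joints at [-1.52, 0.313, 1.498, -0, 1.331, -0.223], TCP at [0.142, -0.505, 0.22] pointing down, gripper open.
Joint ranges: [-2.94, 2.94], [-0.97, 2.17], [0.19, 2.56], [-1.23, 4.37], [0.02, 3.11], [-2.88, 2.88]. Speed limits (rad/s): [2.39, 2.39, 3.01, 3.14, 3.14, 3.14].

### API

Orientations are given as a unit quaternion [w, x, y, z].
In Python, from plant import bot gives the robot as it stands.
- The arm moves only by the tool arm_command, never from a script. Its argument "deltas" is a list of rows, each an object of numbers: "x", "y", "z": the shift along the world's x, y, z as a fraction of full scale; "twist": the turn about the world's z as a fraction of full scale; "gripper": the opening, from 0 (shut) to 1 (fully open). A call has 1 to 20 rows; each row is the pose to reach, as a shift and turn from the pose commanded when the call began; what a row does not reach only later rows make up. Full scale, the value 1, is 25 cm for a shift and 30 degrees for a turn. A row lasts 1/12 s, in which the tool goes at most 41.7 mm and 7.16 degrees, less where a joint would pass 70% of its speed; a pose out of reach is approached as far as the arm can. A call with a number of a shift or a turn outside -1 to 1 is refused whole. A call with a gripper value outside its range is refused whole. The fingers move at their own pace and stop on an object; "grip_force" is the grip in N (left out, the last holds). Time passes only in rows, so rows that repeat a pose let the fingers close. It gives the time, the measured TCP pose, the force, the opening and the grip force at its end, in the units of the state.
- bot.sense(): the state, without advancing time (a new reading comes with each control period).
- bot.grab_frame(name): name is "scene" or "top" or "wrist"; returns a dict with "color" (420x560x3 uint8, red, green, blue), "camera_matrix" (3x3 intrinsics, pixels), "distortion" ([k1, k2, p1, p2, k3] as OpenCV has them; the pictures are not rectified), "eye" and "rotation" of the camera in the world; the wrist camera has in their place "hand_eye" (4x4, takes a point from camera to tool coordinates, whose origin is the TCP and whose axes are the flange's). Camera axes: x right, y down, z forward; pixel columns grow to the right and rows downward; lengths in m; the calibration is good to about 2 mm. A picture is of the moment at which its call begins: read the wrist's pose just before it. There is no depth.
- bot.close_job(): hands the job in; it is judged then, once.
The state is a dict: "time_s": time; "qpos": joint angles; "dq": joint speeds; "joint_torque": joint torques, N m; "tcp_pos": TCP position; "eef_rot": TCP orientation; "ft_force": force on the tool from outside, world axes, zero at the start; "moment": the same for the moment, N m; "grip_width": opening from 0.0 (shut) to 1.0 (fully open); "finger_force": force on a finger pad.
Only numpy, scipy, OpenCV 4.12 (cv2) and the standard library are available. Lean on these libraries where they do the work, as an engineer would, in place of code of your own. Each camera call takes 0.05 s, during which the arm holds its last target. There are 200 camera calls.

## Working session

There is one attempt and no reset: what is moved stays moved. The work goes in short steps, Python scripts to look and compute and a tool call to move; the robot and the scene stay as the last step left them, time stands still between calls to the robot, and variables do not carry over. Pictures are saved under pics/ and viewed, at most 10 in all, crops included, and the job is handed in when it is done.

Besides the shell and the picture viewer there is one more tool, called as name(argument=value, ...), one argument or row to a line, values as JSON. arm_command: Moves the arm, as the interface text tells. Its arguments: {"type":"object","properties":{"deltas":{"type":"array","items":{"type":"object","properties":{"x":{"type":"number"},"y":{"type":"number"},"z":{"type":"number"},"twist":{"type":"number"},"gripper":{"type":"number"}}}},"grip_force":{"type":"number"}},"required":["deltas"]}

```bash
mkdir -p pics; cat > h.py <<'E'
import numpy as np, cv2, pickle
from plant import bot
def snap(n,f):
    s=bot.sense(); r=bot.grab_frame(n); r['s']=s
    pickle.dump(r,open(f'pics/{f}.pkl','wb')); cv2.imwrite(f'pics/{f}.png',r['color'][:,:,::-1]); return r
def load(f): return pickle.load(open(f'pics/{f}.pkl','rb'))
def cam(r):
    if 'eye' in r: return np.array(r['eye']),np.array(r['rotation'])
    from scipy.spatial.transform import Rotation as R
    q=r['s']['eef_rot']; A=R.from_quat([q[1],q[2],q[3],q[0]]).as_matrix(); H=np.array(r['hand_eye'])
    return A@H[:3,3]+np.array(r['s']['tcp_pos']),A@H[:3,:3]
def ray(r,px):
    e,A=cam(r); u=cv2.undistortPoints(np.array(px,float).reshape(-1,1,2),r['camera_matrix'],np.array(r['distortion']))[:,0]
    return e,np.c_[u,np.ones(len(u))]@A.T
def onz(r,px,z):
    e,d=ray(r,px); return e+d*((z-e[2])/d[:,2])[:,None]
def proj(r,P):
    e,A=cam(r); p=(np.array(P,float).reshape(-1,3)-e)@A
    return cv2.projectPoints(p,np.zeros(3),np.zeros(3),r['camera_matrix'],np.array(r['distortion']))[0][:,0]
E
python3 - <<'E'
from h import *
a=snap('scene','s0');b=snap('top','t0')
for r in(a,b):print(r['eye'],r['rotation'])
cv2.imwrite('pics/both0.png',cv2.resize(np.vstack([a['color'],b['color']])[:,:,::-1],None,fx=.71,fy=.71))
print(bot.sense())
E
```

```text
[0.95510784 0.06154344 0.64632601] [-0.2364753   0.63990596  0.68644111 -0.25179039]
[0.41062408 0.03969085 0.77943773] [ 0.02336435 -0.69897621  0.71419994 -0.02836935]
{'time_s': 0.1, 'qpos': array([-1.52040442e+00,  3.13401737e-01,  1.49835461e+00,  1.66034005e-05,
        1.33096926e+00, -2.23395084e-01]), 'dq': array([-0.00083706,  0.00191632, -0.00102591,  0.00137959,  0.00084635,
        0.00048861]), 'joint_torque': array([ 2.40151829e-03, -4.12902868e+01, -2.60146236e+01, -1.80509237e-04,
        3.00430067e-03, -6.16397216e-06]), 'tcp_pos': array([ 0.14193224, -0.50521102,  0.21989081]), 'eef_rot': array([-5.63659076e-04,  9.90644820e-01,  1.36464355e-01,  5.69726199e-05]), 'ft_force': array([ 0.34662858, -0.45308036,  0.05734077]), 'moment': array([ 0.02415233, -0.00472487, -0.0124618 ]), 'finger_force': 0.0, 'grip_width': 1.0014779388620403}
```

View pics/t0.png

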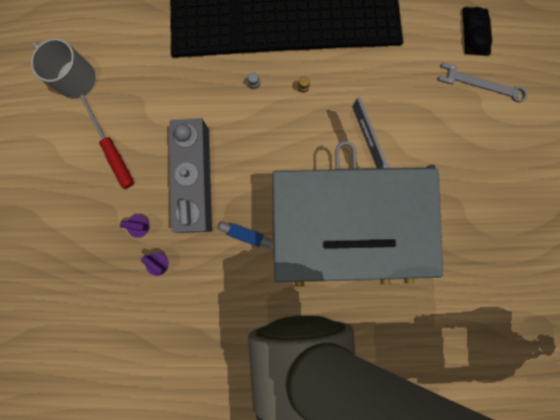

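View pics/s0.png

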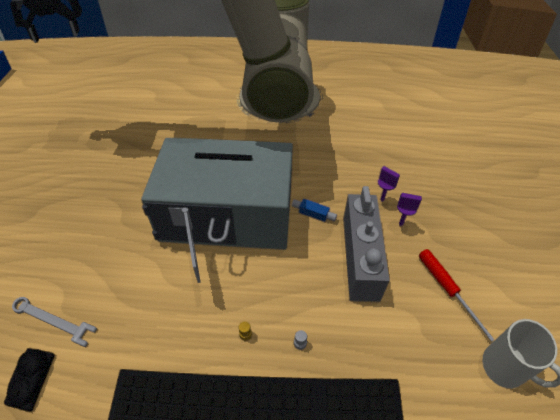

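Top view: the grey stand spans (170–210, 120–232) and holds a ball pin (183,132), a slim-head pin (186,174) and the paddle pin (187,211). The staple loop is at about (345,145). The hasp runs from (382,165) to (358,100). The scene view agrees, with the paddle at (367,200) and the loop at (218,230). The purple look-alikes lie at (138,226) and (155,263).

```bash
sed -i "s/return np.array(r\['eye'\]),np.array(r\['rotation'\])/\n        from scipy.spatial.transform import Rotation as R\n        q=r['rotation']; return np.array(r['eye']),R.from_quat([q[1],q[2],q[3],q[0]]).as_matrix()/" h.py
python3 - <<'E'
from h import *
t=load('t0');s=load('s0')
print('boxtop',onz(t,[(273,171),(438,168),(441,276),(276,280)],.13))
print('hasp tip',onz(t,[(358,100)],.115)); print('loop',onz(t,[(345,143)],.093))
print('paddle',onz(t,[(187,200),(187,223),(187,211)],.115),onz(s,[(367,188)],.111))
print('stand',onz(t,[(170,122),(205,120),(209,231),(172,233)],.075))
a=cv2.resize(t['color'][110:245,160:220],None,fx=4.4,fy=4.4);b=cv2.resize(s['color'][180:300,335:400],None,fx=4.95,fy=4.95)
c=cv2.resize(t['color'][90:180,310:400],None,fx=3,fy=3)
o=np.zeros((594,800,3),np.uint8)
for i,x in((0,a),(265,b),(587-57,c[:, :270])):
  h,w=min(594,x.shape[0]),min(x.shape[1],800-i); o[:h,i:i+w]=x[:h,:w]
cv2.imwrite('pics/crop0.png',o[:,:,::-1])
E
```

```text
boxtop [[ 0.51490313  0.04685502  0.13      ]
 [ 0.51519845 -0.21004404  0.13      ]
 [ 0.34819061 -0.2071348   0.13      ]
 [ 0.34953745  0.04572543  0.13      ]]
hasp tip [[ 0.62984442 -0.09130449  0.115     ]]
loop [[ 0.56477477 -0.07111247  0.093     ]]
paddle [[0.47468708 0.18227857 0.115     ]
 [0.4387565  0.18249304 0.115     ]
 [0.4574686  0.18236891 0.115     ]] [[0.44420887 0.19233963 0.111     ]]
stand [[0.61162817 0.21993303 0.075     ]
 [0.61326061 0.16031115 0.075     ]
 [0.42656218 0.15471255 0.075     ]
 [0.42443146 0.21623883 0.075     ]]
```

View pics/crop0.png

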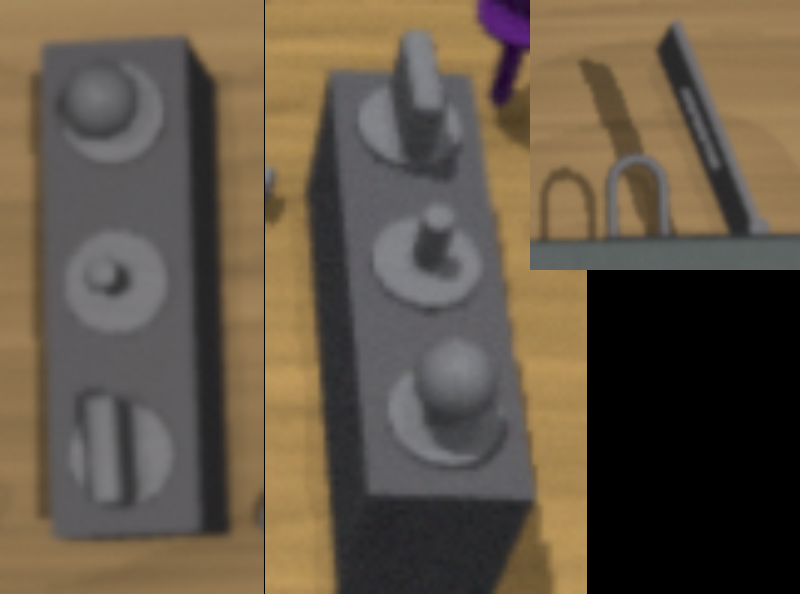

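Three pins in the stand could be the one meant: ball (183,132), slim round (186,174) and paddle (187,211). The crop confirms that the one at the robot-side end, (187,211), has the flat paddle, so that is the target. I'll close the hasp first, at about 1.2 rad now, with the fingers shut.

arm_command(
  deltas=[
    {"x":1,"y":0.66,"twist":-0.33,"gripper":0},
    {"x":1,"y":0.66,"twist":-0.33,"gripper":0},
    {"x":1,"y":0.66,"twist":-0.33,"gripper":0},
    {"x":1,"y":0.66,"twist":-0.33,"gripper":0},
    {"x":1,"y":0.66,"twist":-0.33,"gripper":0},
    {"x":1,"y":0.66,"twist":-0.33,"gripper":0},
    {"x":1,"y":0.66,"twist":-0.33,"gripper":0},
    {"x":1,"y":0.66,"twist":-0.33,"gripper":0},
    {"x":1,"y":0.66,"twist":-0.33,"gripper":0},
  ],
)

```text
$.deltas[0]: bad value
```

arm_command(
  deltas=[
    {"x":1,"y":0.66,"gripper":0},
    {"x":1,"y":0.66,"gripper":0},
    {"x":1,"y":0.66,"gripper":0},
    {"x":1,"y":0.66,"gripper":0},
    {"x":1,"y":0.66,"gripper":0},
    {"x":1,"y":0.66,"gripper":0},
    {"x":1,"y":0.66,"gripper":0},
    {"x":1,"y":0.66,"gripper":0},
    {"x":1,"y":0.66,"gripper":0},
  ],
)

```text
$.deltas[0]: bad value
```

```bash
python3 - <<'E'
from h import *
b=snap('scene','s1');s=bot.sense();print(s['time_s'],s['tcp_pos'],s['eef_rot'],s['grip_width'])
tx=np.array([np.cos(.1),np.sin(.1)]);ty=np.array([tx[1],-tx[0]])
for th in (1.5,1.2,1,.8,.6,.4,.2,.1,0.03):
  d=np.array([np.sin(th),np.cos(th)]);n=np.array([np.cos(th),-np.sin(th)])
  print(th,(np.array([.521,-.1315])+.112*d+n*(.0025+.011*abs(n@tx)+.0145*abs(n@ty))).round(3))
E
```

```text
0.15 [ 0.14193317 -0.50523647  0.21996768] [-4.93136404e-04  9.90642041e-01  1.36484802e-01  4.05012801e-05] 0.9991083035336434
1.5 [ 0.634 -0.141]
1.2 [ 0.632 -0.109]
1 [ 0.626 -0.088]
0.8 [ 0.616 -0.068]
0.6 [ 0.601 -0.05 ]
0.4 [ 0.582 -0.036]
0.2 [ 0.56  -0.025]
0.1 [ 0.548 -0.022]
0.03 [ 0.54 -0.02]
```

arm_command(
  deltas=[
    {"x":0.96,"y":0.66,"z":0.0,"twist":-0.33,"gripper":0.0},
    {"x":0.96,"y":0.66,"z":0.0,"twist":-0.33,"gripper":0.0},
    {"x":0.96,"y":0.66,"z":0.0,"twist":-0.33,"gripper":0.0},
    {"x":0.96,"y":0.66,"z":0.0,"twist":-0.33,"gripper":0.0},
    {"x":0.96,"y":0.66,"z":0.0,"twist":-0.33,"gripper":0.0},
    {"x":0.96,"y":0.66,"z":0.0,"twist":-0.33,"gripper":0.0},
    {"x":0.96,"y":0.66,"z":0.0,"twist":-0.33,"gripper":0.0},
    {"x":0.96,"y":0.66,"z":0.0,"twist":-0.33,"gripper":0.0},
  ],
)

```text
time_s: 0.82
tcp_pos: [0.386, -0.3364, 0.2203]
eef_rot: [-0.001, 0.999, 0.053, 0.001]
ft_force: [0.8, 0.6, -0.4]
grip_width: 0.001
finger_force: 0.0
```

arm_command(
  deltas=[
    {"x":0.98,"y":0.68,"z":0.0,"twist":0.0,"gripper":0.0},
    {"x":0.98,"y":0.68,"z":0.0,"twist":0.0,"gripper":0.0},
    {"x":0.98,"y":0.68,"z":0.0,"twist":0.0,"gripper":0.0},
    {"x":0.98,"y":0.68,"z":0.0,"twist":0.0,"gripper":0.0},
    {"x":0.98,"y":0.68,"z":0.0,"twist":0.0,"gripper":0.0},
    {"x":0.98,"y":0.68,"z":0.0,"twist":0.0,"gripper":0.0},
    {"x":0.98,"y":0.68,"z":0.0,"twist":0.0,"gripper":0.0},
    {"x":0.98,"y":0.68,"z":0.0,"twist":0.0,"gripper":0.0},
    {"x":0.98,"y":0.68,"z":-0.25,"twist":0.0,"gripper":0.0},
    {"x":0.98,"y":0.68,"z":-0.5,"twist":0.0,"gripper":0.0},
    {"x":0.98,"y":0.68,"z":-0.5,"twist":0.0,"gripper":0.0},
    {"x":0.98,"y":0.68,"z":-0.5,"twist":0.0,"gripper":0.0},
    {"x":0.98,"y":0.68,"z":-0.5,"twist":0.0,"gripper":0.0},
  ],
)

```text
time_s: 1.9
tcp_pos: [0.6262, -0.1705, 0.0946]
eef_rot: [-0.001, 0.999, 0.05, -0.002]
ft_force: [0.7, -0.3, 1.0]
grip_width: 0.005
finger_force: 0.0
```

arm_command(
  deltas=[
    {"x":0.02,"y":0.07,"z":0.0,"twist":0.0,"gripper":0.0},
    {"x":0.02,"y":0.14,"z":0.0,"twist":0.0,"gripper":0.0},
    {"x":0.02,"y":0.2,"z":0.0,"twist":0.0,"gripper":0.0},
    {"x":0.02,"y":0.25,"z":0.0,"twist":0.0,"gripper":0.0},
    {"x":0.01,"y":0.29,"z":0.0,"twist":0.0,"gripper":0.0},
    {"x":0.0,"y":0.33,"z":0.0,"twist":0.0,"gripper":0.0},
    {"x":-0.02,"y":0.37,"z":0.0,"twist":0.0,"gripper":0.0},
    {"x":-0.04,"y":0.41,"z":0.0,"twist":0.0,"gripper":0.0},
    {"x":-0.07,"y":0.45,"z":0.0,"twist":0.0,"gripper":0.0},
    {"x":-0.1,"y":0.48,"z":0.0,"twist":0.0,"gripper":0.0},
    {"x":-0.14,"y":0.51,"z":0.0,"twist":0.0,"gripper":0.0},
    {"x":-0.18,"y":0.54,"z":0.0,"twist":0.0,"gripper":0.0},
    {"x":-0.22,"y":0.56,"z":0.0,"twist":0.0,"gripper":0.0},
    {"x":-0.26,"y":0.58,"z":0.0,"twist":0.0,"gripper":0.0},
    {"x":-0.3,"y":0.594,"z":0.0,"twist":0.0,"gripper":0.0},
    {"x":-0.34,"y":0.6,"z":0.0,"twist":0.0,"gripper":0.0},
    {"x":-0.34,"y":0.6,"z":0.0,"twist":0.0,"gripper":0.0},
    {"x":-0.34,"y":0.6,"z":0.0,"twist":0.0,"gripper":0.0},
  ],
)

```text
time_s: 3.4
tcp_pos: [0.5422, -0.0205, 0.0961]
eef_rot: [0.0, 0.999, 0.05, 0.001]
ft_force: [-0.1, -0.4, -0.0]
grip_width: -0.001
finger_force: 0.0
```

```bash
python3 - <<'E'
from h import *
b=snap('scene','s2')
cv2.imwrite('pics/c2.png',cv2.resize(b['color'][100:300,100:350],None,fx=3,fy=3)[:,:,::-1])
E
```

```text
(no output)
```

View pics/c2.png

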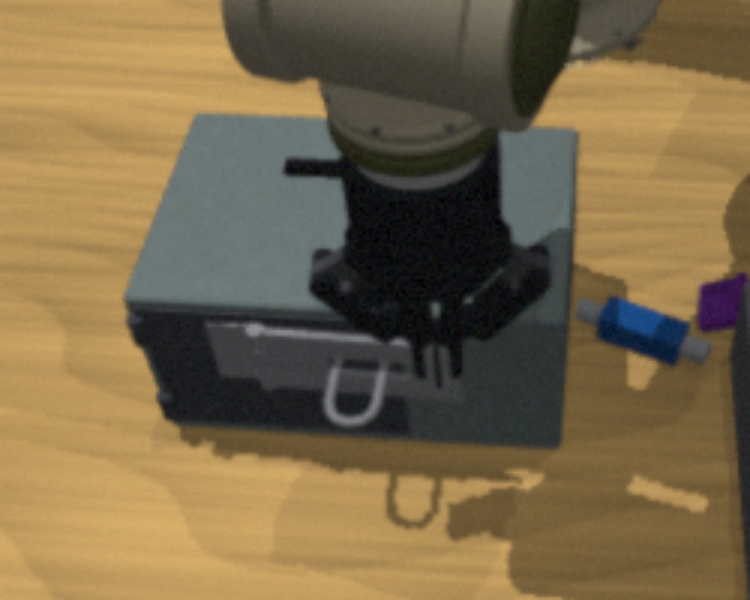

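The picture shows the hasp over the staple and nearly closed, with the loop at (355,395) and the fingers at (435,350). I'll press in a few more millimetres to feel the stop.

arm_command(
  deltas=[
    {"x":-0.008,"y":0.0,"z":0.0,"twist":0.0,"gripper":0.0},
    {"x":-0.015,"y":0.0,"z":0.0,"twist":0.0,"gripper":0.0},
    {"x":-0.022,"y":0.0,"z":0.0,"twist":0.0,"gripper":0.0},
    {"x":-0.022,"y":0.0,"z":0.0,"twist":0.0,"gripper":0.0},
  ],
)

```text
time_s: 3.78
tcp_pos: [0.5365, -0.0205, 0.0955]
eef_rot: [0.0, 0.999, 0.05, 0.0]
ft_force: [0.4, 0.3, 0.2]
grip_width: -0.001
finger_force: 0.4
```

arm_command(
  deltas=[
    {"x":-0.008,"y":0.0,"z":0.0,"twist":0.0,"gripper":0.0},
    {"x":-0.016,"y":0.0,"z":0.0,"twist":0.0,"gripper":0.0},
    {"x":-0.016,"y":0.0,"z":0.0,"twist":0.0,"gripper":0.0},
  ],
)

```text
time_s: 4.03
tcp_pos: [0.5357, -0.0207, 0.096]
eef_rot: [0.001, 0.999, 0.05, 0.005]
ft_force: [17.7, 1.3, -8.3]
grip_width: 0.002
finger_force: 8.9
```

arm_command(
  deltas=[
    {"x":0.06,"y":0.0,"z":0.0,"twist":0.0,"gripper":0.0},
    {"x":0.08,"y":0.0,"z":0.1,"twist":0.0,"gripper":0.0},
    {"x":0.08,"y":0.0,"z":0.26,"twist":0.0,"gripper":0.0},
    {"x":0.08,"y":0.1,"z":0.42,"twist":0.0,"gripper":0.0},
    {"x":0.0,"y":0.25,"z":0.5,"twist":0.0,"gripper":0.0},
    {"x":-0.1,"y":0.4,"z":0.55,"twist":0.0,"gripper":1.0},
    {"x":-0.2,"y":0.55,"z":0.55,"twist":0.0,"gripper":1.0},
    {"x":-0.3,"y":0.68,"z":0.55,"twist":0.0,"gripper":1.0},
    {"x":-0.34,"y":0.8,"z":0.55,"twist":0.0,"gripper":1.0},
    {"x":-0.34,"y":0.8,"z":0.55,"twist":0.0,"gripper":1.0},
    {"x":-0.34,"y":0.8,"z":0.55,"twist":0.0,"gripper":1.0},
    {"x":-0.34,"y":0.8,"z":0.55,"twist":0.0,"gripper":1.0},
    {"x":-0.34,"y":0.8,"z":0.55,"twist":0.0,"gripper":1.0},
  ],
)

```text
time_s: 5.12
tcp_pos: [0.448, 0.1785, 0.2327]
eef_rot: [0.0, 0.999, 0.05, -0.0]
ft_force: [0.3, 0.5, -0.0]
grip_width: 1.002
finger_force: 0.0
```

```bash
python3 - <<'E'
from h import *
t=load('t0')
print(onz(t,[(187.7,212.7)],.079),onz(t,[(183.9,211.8)],.111))
b=snap('wrist','w3');print(cam(b)[0],b['s']['tcp_pos'],b['s']['eef_rot'])
t=snap('top','t3')
cv2.imwrite('pics/c3.png',np.hstack([b['color'],cv2.resize(t['color'][80:220,320:400],(240,420))])[:,:,::-1])
E
```

```text
[[0.45718347 0.18895505 0.079     ]] [[0.45659599 0.18814657 0.111     ]]
[0.51302964 0.18624948 0.38614509] [0.44800483 0.17854077 0.23271122] [ 1.78221965e-04  9.98755807e-01  4.98676499e-02 -1.56863129e-04]
```

View pics/c3.png

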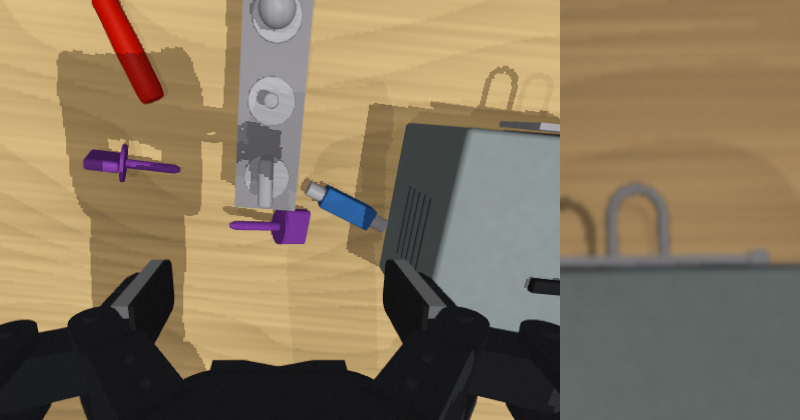

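```bash
python3 - <<'E'
from h import *
b=load('w3');t=load('t3');t0=load('t0')
print('purple w',onz(b,[(290,226),(120,162)],.015)); print('purple t0',onz(t0,[(138,226),(155,263)],.015))
print(np.abs(t['color'].astype(int)-t0['color'])[200:290,110:170].mean())
a=cv2.resize(b['color'][130:250,220:320],None,fx=5,fy=5,interpolation=cv2.INTER_CUBIC);c=cv2.resize(t['color'][180:280,110:170],None,fx=5,fy=5)
o=np.zeros((600,800,3),np.uint8);o[:,:500]=a;o[:500,500:]=c
cv2.imwrite('pics/c4.png',o[:,:,::-1])
E
```

```text
purple w [[0.39213402 0.16051009 0.015     ]
 [0.44493299 0.34738547 0.015     ]]
purple t0 [[0.4393025  0.29345075 0.015     ]
 [0.37252566 0.26259952 0.015     ]]
33.73783950617284
```

View pics/c4.png

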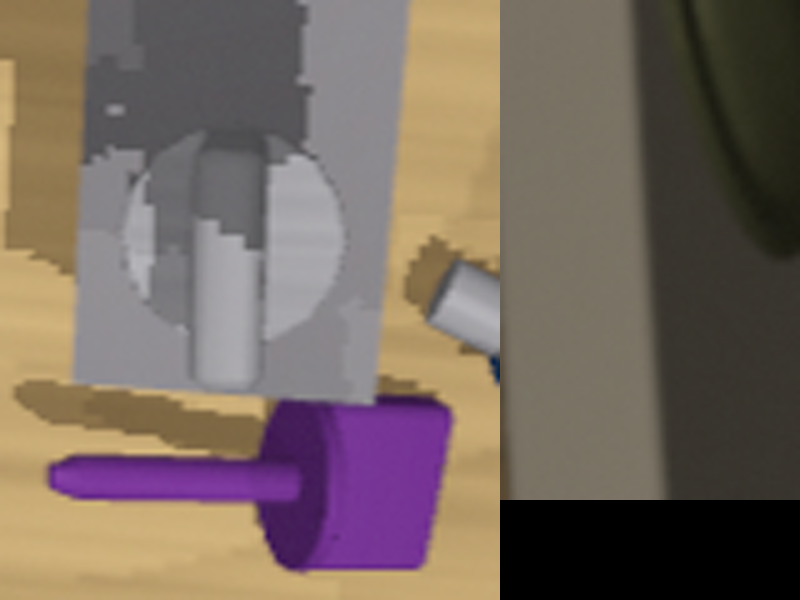

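```bash
python3 - <<'E'
from h import *
b=load('w3')
px=lambda x,y:(x/5+220,y/5+130)
print('collar',onz(b,[px(235,235)],.079))
print('paddle top ends mid',onz(b,[px(229,150),px(225,380)],.111), 'sides near end',onz(b,[px(193,330),px(262,330)],.111))
print('stand corner',onz(b,[px(74,382),px(375,403),px(90,0),px(408,0)],.075))
n=snap('wrist','w4');print(np.abs(n['color'].astype(int)-b['color'])[130:250,60:320].mean())
h=cv2.inRange(cv2.cvtColor(n['color'],cv2.COLOR_RGB2HSV),(135,100,40),(165,255,255));k=cv2.connectedComponentsWithStats(h);print(k[2],k[3])
E
```

```text
collar [[0.45647735 0.19031753 0.079     ]]
paddle top ends mid [[0.4757505  0.1920821  0.111     ]
 [0.43838696 0.18930386 0.111     ]] sides near end [[0.44620138 0.19521099 0.111     ]
 [0.4473239  0.18411455 0.111     ]]
stand corner [[0.42544274 0.2173414  0.075     ]
 [0.42702525 0.16171231 0.075     ]
 [0.49437365 0.21925863 0.075     ]
 [0.49994931 0.16426366 0.075     ]]
0.9616239316239317
[[     0      0    560    420 232333]
 [    83    144     97     38   1368]
 [   230    209     80     35   1499]] [[280.41692743 209.66814013]
 [121.94517544 163.00730994]
 [281.1694463  225.86924616]]
```

arm_command(
  grip_force=60,
  deltas=[
    {"x":0.036,"y":0.046,"z":0.0,"twist":-0.05,"gripper":0.6},
    {"x":0.036,"y":0.046,"z":-0.15,"twist":-0.05,"gripper":0.6},
    {"x":0.036,"y":0.046,"z":-0.3,"twist":-0.05,"gripper":0.6},
    {"x":0.036,"y":0.046,"z":-0.4,"twist":-0.05,"gripper":0.6},
    {"x":0.036,"y":0.046,"z":-0.5,"twist":-0.05,"gripper":0.6},
    {"x":0.036,"y":0.046,"z":-0.54,"twist":-0.05,"gripper":0.6},
    {"x":0.036,"y":0.046,"z":-0.54,"twist":-0.05,"gripper":0.6},
    {"x":0.036,"y":0.046,"z":-0.54,"twist":-0.05,"gripper":0.0},
    {"x":0.036,"y":0.046,"z":-0.54,"twist":-0.05,"gripper":0.0},
    {"x":0.036,"y":0.046,"z":-0.54,"twist":-0.05,"gripper":0.0},
    {"x":0.036,"y":0.046,"z":-0.54,"twist":-0.05,"gripper":0.0},
    {"x":0.036,"y":0.046,"z":-0.54,"twist":-0.05,"gripper":0.0},
    {"x":0.036,"y":0.046,"z":-0.54,"twist":-0.05,"gripper":0.0},
  ],
)

```text
time_s: 6.35
tcp_pos: [0.4574, 0.1909, 0.0992]
eef_rot: [0.0, 0.999, 0.037, 0.001]
ft_force: [0.1, -3.1, 6.8]
grip_width: 0.088
finger_force: 58.8
```

arm_command(
  deltas=[
    {"x":0.0,"y":0.0,"z":0.05,"twist":0.0,"gripper":0.0},
    {"x":0.0,"y":0.0,"z":0.12,"twist":0.0,"gripper":0.0},
    {"x":0.0,"y":0.0,"z":0.2,"twist":0.0,"gripper":0.0},
    {"x":0.0,"y":0.0,"z":0.28,"twist":0.0,"gripper":0.0},
    {"x":0.0,"y":0.0,"z":0.36,"twist":0.0,"gripper":0.0},
    {"x":0.0,"y":0.0,"z":0.44,"twist":0.0,"gripper":0.0},
    {"x":0.0,"y":0.0,"z":0.52,"twist":0.0,"gripper":0.0},
    {"x":0.0,"y":0.0,"z":0.54,"twist":0.0,"gripper":0.0},
    {"x":0.0,"y":0.0,"z":0.54,"twist":0.0,"gripper":0.0},
  ],
)

```text
time_s: 7.1
tcp_pos: [0.4568, 0.1912, 0.234]
eef_rot: [-0.0, 0.999, 0.037, 0.001]
ft_force: [-0.1, -0.6, -1.8]
grip_width: 0.088
finger_force: 58.7
```

```bash
python3 - <<'E'
from h import *
b=snap('wrist','w5');s=snap('scene','s5')
cv2.imwrite('pics/c5.png',np.hstack([cv2.resize(b['color'],(400,300)),cv2.resize(s['color'][60:300,240:560],(400,300))])[:,:,::-1])
E
```

```text
(no output)
```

View pics/c5.png

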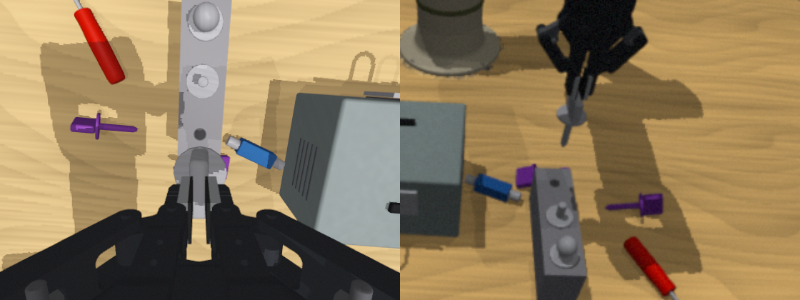

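The pin is held upright with its shank clear of the stand hole. I'll carry it out in front of the box and then over the loop.

arm_command(
  deltas=[
    {"x":0.12,"y":0.0,"z":0.0,"twist":0.0,"gripper":0.0},
    {"x":0.24,"y":-0.1,"z":0.0,"twist":0.0,"gripper":0.0},
    {"x":0.36,"y":-0.2,"z":0.0,"twist":0.0,"gripper":0.0},
    {"x":0.44,"y":-0.32,"z":0.0,"twist":0.0,"gripper":0.0},
    {"x":0.44,"y":-0.44,"z":0.0,"twist":0.0,"gripper":0.0},
    {"x":0.44,"y":-0.56,"z":0.0,"twist":0.0,"gripper":0.0},
    {"x":0.44,"y":-0.68,"z":0.0,"twist":0.0,"gripper":0.0},
    {"x":0.44,"y":-0.8,"z":0.0,"twist":0.0,"gripper":0.0},
    {"x":0.42,"y":-0.9,"z":0.0,"twist":0.0,"gripper":0.0},
    {"x":0.4,"y":-0.96,"z":0.0,"twist":0.0,"gripper":0.0},
    {"x":0.376,"y":-1.0,"z":0.0,"twist":0.0,"gripper":0.0},
    {"x":0.376,"y":-1.0,"z":0.0,"twist":0.0,"gripper":0.0},
    {"x":0.376,"y":-1.0,"z":0.0,"twist":0.0,"gripper":0.0},
  ],
)

```text
time_s: 8.28
tcp_pos: [0.5502, -0.0586, 0.2323]
eef_rot: [-0.0, 0.999, 0.037, -0.0]
ft_force: [0.4, 0.6, -1.8]
grip_width: 0.091
finger_force: 58.7
```

arm_command(
  deltas=[
    {"x":0.0,"y":-0.05,"z":0.0,"twist":0.0,"gripper":0.0},
    {"x":0.0,"y":-0.05,"z":-0.06,"twist":0.0,"gripper":0.0},
    {"x":0.0,"y":-0.05,"z":-0.12,"twist":0.0,"gripper":0.0},
    {"x":0.0,"y":-0.05,"z":-0.18,"twist":0.0,"gripper":0.0},
    {"x":0.0,"y":-0.05,"z":-0.18,"twist":0.0,"gripper":0.0},
    {"x":0.0,"y":-0.05,"z":-0.18,"twist":0.0,"gripper":0.0},
  ],
)

```text
time_s: 8.78
tcp_pos: [0.5505, -0.071, 0.1877]
eef_rot: [-0.0, 0.999, 0.038, -0.001]
ft_force: [-0.4, 0.0, -0.5]
grip_width: 0.086
finger_force: 58.8
```

```bash
python3 - <<'E'
from h import *
b=snap('wrist','w6');s=snap('scene','s6')
print(b['s']['tcp_pos'])
o=np.zeros((600,800,3),np.uint8)
o[:,:400]=cv2.resize(b['color'][30:330,180:380],(400,600));o[:,400:]=cv2.resize(s['color'][150:270,175:255],(400,600),interpolation=cv2.INTER_CUBIC)
cv2.imwrite('pics/c6.png',o[:,:,::-1])
E
```

```text
[ 0.55046274 -0.07101708  0.18768202]
```

View pics/c6.png

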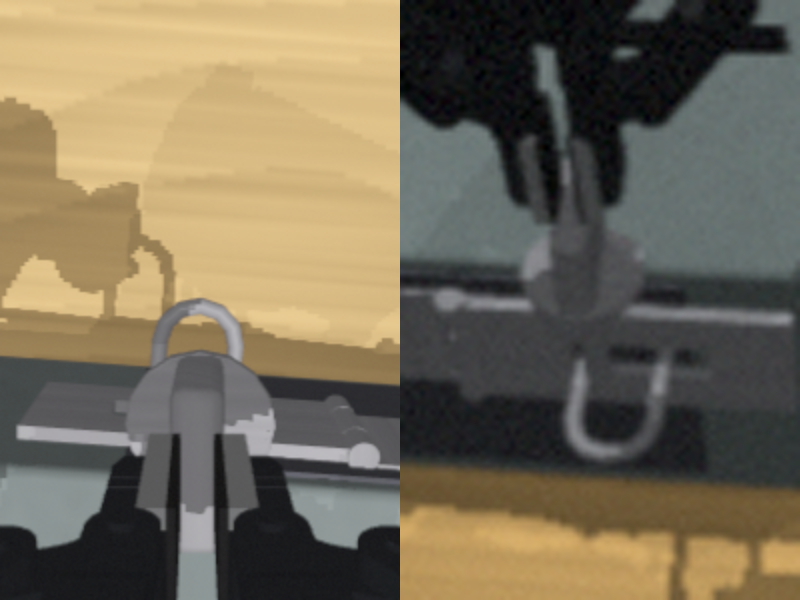

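```bash
python3 - <<'E'
from h import *
b=load('w6');s=load('s6');t=load('t3');t0=load('t0')
w=lambda x,y:(x/2+180,y/2+30); c=lambda x,y:((x-400)/5+175,y/5+150)
print('loop wrist out,in apex, mid',onz(b,[w(197,299),w(197,312),w(153,340),w(244,340)],.09))
print('loop scene',onz(s,[c(610,462),c(612,442),c(566,400),c(668,400)],.09))
T=lambda x,y:(320+(x-560)/3,80+y/3)
print('loop top',onz(t,[T(637,183),T(637,195),T(606,230),T(669,230)],.09), 'boxfront',onz(t,[T(600,266),T(780,265)],.13))
e1,d1=ray(b,[w(200,422)]);e2,d2=ray(s,[c(582,278)])
A=np.c_[d1[0],-d2[0]];k=np.linalg.lstsq(A,e2-e1,rcond=None)[0];p=e1+k[0]*d1[0];q=e2+k[1]*d2[0];print('collar',p,q)
z=.1655
print(onz(b,[w(200,422)],z),onz(s,[c(582,278)],z), proj(b,[[.5505,-.0715,z]]),proj(s,[[.5505,-.0715,z]]),w(200,422),c(582,278))
E
```

```text
loop wrist out,in apex, mid [[ 0.56821841 -0.06885159  0.09      ]
 [ 0.56340499 -0.06922363  0.09      ]
 [ 0.55162021 -0.05380741  0.09      ]
 [ 0.55420812 -0.08737344  0.09      ]]
loop scene [[ 0.57040827 -0.06785009  0.09      ]
 [ 0.56203907 -0.06855187  0.09      ]
 [ 0.54534039 -0.08766416  0.09      ]
 [ 0.54270399 -0.05195785  0.09      ]]
loop top [[ 0.56877504 -0.07282348  0.09      ]
 [ 0.56209276 -0.0725701   0.09      ]
 [ 0.5429748  -0.05488154  0.09      ]
 [ 0.54240915 -0.08941028  0.09      ]] boxfront [[ 0.51669016 -0.04568128  0.13      ]
 [ 0.51565742 -0.13893174  0.13      ]]
collar [ 0.54737424 -0.07124359  0.16034411] [ 0.54808689 -0.07259807  0.16012122]
[[ 0.54932467 -0.07106583  0.1655    ]] [[ 0.55258967 -0.07111409  0.1655    ]] [[280.9836716  238.99451057]] [[211.39281977 204.59187109]] (280.0, 241.0) (211.4, 205.6)
```

The pin is aligned with the loop centre, about (0.5515, -0.071), to within 1–2 mm. Lowering it now.

arm_command(
  deltas=[
    {"x":0.004,"y":0.0,"z":-0.04,"twist":0.0,"gripper":0.0},
    {"x":0.004,"y":0.0,"z":-0.08,"twist":0.0,"gripper":0.0},
    {"x":0.004,"y":0.0,"z":-0.12,"twist":0.0,"gripper":0.0},
    {"x":0.004,"y":0.0,"z":-0.16,"twist":0.0,"gripper":0.0},
    {"x":0.004,"y":0.0,"z":-0.2,"twist":0.0,"gripper":0.0},
    {"x":0.004,"y":0.0,"z":-0.24,"twist":0.0,"gripper":0.0},
    {"x":0.004,"y":0.0,"z":-0.26,"twist":0.0,"gripper":0.0},
    {"x":0.004,"y":0.0,"z":-0.26,"twist":0.0,"gripper":0.0},
  ],
)

```text
time_s: 9.55
tcp_pos: [0.5509, -0.0713, 0.1214]
eef_rot: [-0.0, 0.999, 0.037, -0.001]
ft_force: [0.5, -0.2, -0.8]
grip_width: 0.083
finger_force: 58.8
```

arm_command(
  deltas=[
    {"x":0.0,"y":0.0,"z":-0.008,"twist":0.0,"gripper":0.0},
    {"x":0.0,"y":0.0,"z":-0.014,"twist":0.0,"gripper":0.0},
    {"x":0.0,"y":0.0,"z":-0.02,"twist":0.0,"gripper":0.0},
    {"x":0.0,"y":0.0,"z":-0.02,"twist":0.0,"gripper":0.0},
  ],
)

```text
time_s: 9.88
tcp_pos: [0.5515, -0.0715, 0.1179]
eef_rot: [0.0, 0.999, 0.037, 0.0]
ft_force: [-0.1, -0.3, -0.5]
grip_width: 0.084
finger_force: 58.8
```

arm_command(
  deltas=[
    {"x":0.0,"y":0.0,"z":-0.008,"twist":0.0,"gripper":0.0},
    {"x":0.0,"y":0.0,"z":-0.014,"twist":0.0,"gripper":0.0},
    {"x":0.0,"y":0.0,"z":-0.014,"twist":0.0,"gripper":0.0},
  ],
)

```text
time_s: 10.13
tcp_pos: [0.5522, -0.0722, 0.1169]
eef_rot: [0.001, 0.999, 0.037, 0.001]
ft_force: [-5.1, -1.1, 16.6]
grip_width: 0.091
finger_force: 64.7
```

Contact at 17 N, so the collar is on the loop. I'll ease off, release and rise straight up.

arm_command(
  deltas=[
    {"x":0.0,"y":0.0,"z":0.006,"twist":0.0,"gripper":0.0},
    {"x":0.0,"y":0.0,"z":0.006,"twist":0.0,"gripper":0.5},
    {"x":0.0,"y":0.0,"z":0.006,"twist":0.0,"gripper":0.5},
    {"x":0.0,"y":0.0,"z":0.006,"twist":0.0,"gripper":0.5},
    {"x":0.0,"y":0.0,"z":0.006,"twist":0.0,"gripper":0.5},
    {"x":0.0,"y":0.0,"z":0.006,"twist":0.0,"gripper":0.5},
    {"x":0.0,"y":0.0,"z":0.08,"twist":0.0,"gripper":0.5},
    {"x":0.0,"y":0.0,"z":0.2,"twist":0.0,"gripper":0.5},
    {"x":0.0,"y":0.0,"z":0.35,"twist":0.0,"gripper":0.5},
    {"x":0.0,"y":0.0,"z":0.5,"twist":0.0,"gripper":0.5},
    {"x":0.0,"y":0.5,"z":0.5,"twist":0.0,"gripper":0.5},
    {"x":0.0,"y":0.6,"z":0.5,"twist":0.0,"gripper":0.5},
    {"x":0.0,"y":0.6,"z":0.5,"twist":0.0,"gripper":0.5},
    {"x":0.0,"y":0.6,"z":0.5,"twist":0.0,"gripper":0.5},
  ],
)

```text
time_s: 11.3
tcp_pos: [0.5509, 0.0819, 0.2396]
eef_rot: [-0.0, 0.999, 0.038, 0.0]
ft_force: [-0.1, 0.0, -0.4]
grip_width: 0.499
finger_force: 0.0
```

```bash
python3 - <<'E'
from h import *
t=snap('top','t7');s=snap('scene','s7')
o=np.zeros((600,800,3),np.uint8)
o[:,:400]=cv2.resize(t['color'][80:200,305:385],(400,600));o[:,400:]=cv2.resize(s['color'][150:270,175:255],(400,600),interpolation=cv2.INTER_CUBIC)
cv2.imwrite('pics/c7.png',o[:,:,::-1])
for r in(t,s): print(proj(r,[[.5515,-.071,.097],[.5515,-.071,.129]]))
E
```

```text
[[345.6112189  150.49196445]
 [348.78651987 146.2395283 ]]
[[216.54125595 230.97165775]
 [214.31794906 219.38859907]]
```

View pics/c7.png

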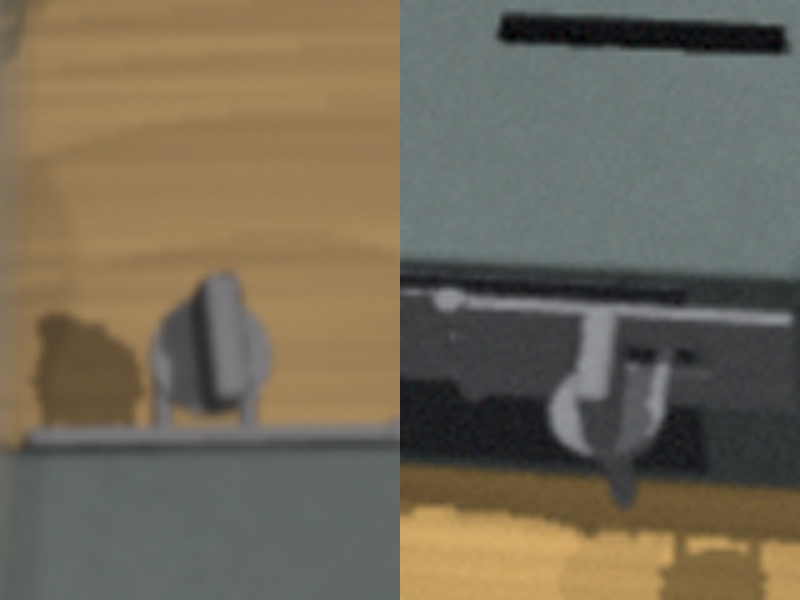

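The pin stands upright with its collar on the loop. Collar centre is (347,150) in the top view and (216,232) in the scene view, against predicted (346,150) and (217,231). The hasp lies along the box front and the gripper is clear, so I'm handing in.

```bash
python3 -c "
from plant import bot
print(bot.close_job())"
```

```text
the job is handed in; nothing more can be done
None
```

The job is handed in with no verdict returned: the hasp is closed over the staple, and the paddle-handled pin stands upright in the loop with its collar seated; the two purple look-alikes shifted on the bench along the way, cause unknown.

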